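Spin-test spare feed rollers and refill the rack

TASK

Check the spare feed rollers standing on the bench in front of the rack: give each one's wheel a good spin with a fingertip and see whether it runs on freely or binds. Stand every free-running spare squarely down in an empty pocket of the rack, and stand every binding one upright in the dark reject tray. Leave the rollers already in the rack and the other things on the bench where they are.

Things in the scene. Friction and masses are not known exactly. Their poses are not given: they have to be found in the camera images.
- roller_a: loose spare feed roller in front of the rack (may be absent): steel U-bracket, foot 80 (own x) x 46 (y) x 6 mm, two cheeks 46 mm long in x, 46 mm over their outer faces in y, up to 52 mm high; grip across the cheeks from above. A wheel with 4 ribs between them overtops them: its ribs reach 74 mm up. Origin under the foot's centre, z up. 0.48 kg. Same either way round; spares look alike.
- roller_a_wheel (a joint): wheel turn, rad, starts near 0; + carries its top to own +x. Level axle along y, 42 mm up; 24 mm wide, 4 ribs (at 0: one up) of radius 32 mm, 8 mm thick, on a 16 mm barrel. A fingertip drawn across the top along own x, 11 mm below the 74 mm top, turns it some 0.8 rad. Brushed at 0.15 m/s, a free wheel coasts for seconds; a binding one (0.01 to 0.02 N m) stops as the finger leaves.
- roller_b: loose spare feed roller in front of the rack (may be absent): steel U-bracket, foot 80 (own x) x 46 (y) x 6 mm, two cheeks 46 mm long in x, 46 mm over their outer faces in y, up to 52 mm high; grip across the cheeks from above. A wheel with 4 ribs between them overtops them: its ribs reach 74 mm up. Origin under the foot's centre, z up. 0.48 kg. Same either way round; spares look alike.
- roller_b_wheel (a joint): wheel turn, rad, starts near 0; + carries its top to own +x. Level axle along y, 42 mm up; 24 mm wide, 4 ribs (at 0: one up) of radius 32 mm, 8 mm thick, on a 16 mm barrel. A fingertip drawn across the top along own x, 11 mm below the 74 mm top, turns it some 0.8 rad. Brushed at 0.15 m/s, a free wheel coasts for seconds; a binding one (0.01 to 0.02 N m) stops as the finger leaves.
- roller_c: loose spare feed roller in front of the rack (may be absent): steel U-bracket, foot 80 (own x) x 46 (y) x 6 mm, two cheeks 46 mm long in x, 46 mm over their outer faces in y, up to 52 mm high; grip across the cheeks from above. A wheel with 4 ribs between them overtops them: its ribs reach 74 mm up. Origin under the foot's centre, z up. 0.48 kg. Same either way round; spares look alike.
- roller_c_wheel (a joint): wheel turn, rad, starts near 0; + carries its top to own +x. Level axle along y, 42 mm up; 24 mm wide, 4 ribs (at 0: one up) of radius 32 mm, 8 mm thick, on a 16 mm barrel. A fingertip drawn across the top along own x, 11 mm below the 74 mm top, turns it some 0.8 rad. Brushed at 0.15 m/s, a free wheel coasts for seconds; a binding one (0.01 to 0.02 N m) stops as the finger leaves.
- roller_d: loose spare feed roller in front of the rack (may be absent): steel U-bracket, foot 80 (own x) x 46 (y) x 6 mm, two cheeks 46 mm long in x, 46 mm over their outer faces in y, up to 52 mm high; grip across the cheeks from above. A wheel with 4 ribs between them overtops them: its ribs reach 74 mm up. Origin under the foot's centre, z up. 0.48 kg. Same either way round; spares look alike.
- roller_d_wheel (a joint): wheel turn, rad, starts near 0; + carries its top to own +x. Level axle along y, 42 mm up; 24 mm wide, 4 ribs (at 0: one up) of radius 32 mm, 8 mm thick, on a 16 mm barrel. A fingertip drawn across the top along own x, 11 mm below the 74 mm top, turns it some 0.8 rad. Brushed at 0.15 m/s, a free wheel coasts for seconds; a binding one (0.01 to 0.02 N m) stops as the finger leaves.
- roller_e: loose spare feed roller in front of the rack (may be absent): steel U-bracket, foot 80 (own x) x 46 (y) x 6 mm, two cheeks 46 mm long in x, 46 mm over their outer faces in y, up to 52 mm high; grip across the cheeks from above. A wheel with 4 ribs between them overtops them: its ribs reach 74 mm up. Origin under the foot's centre, z up. 0.48 kg. Same either way round; spares look alike.
- roller_e_wheel (a joint): wheel turn, rad, starts near 0; + carries its top to own +x. Level axle along y, 42 mm up; 24 mm wide, 4 ribs (at 0: one up) of radius 32 mm, 8 mm thick, on a 16 mm barrel. A fingertip drawn across the top along own x, 11 mm below the 74 mm top, turns it some 0.8 rad. Brushed at 0.15 m/s, a free wheel coasts for seconds; a binding one (0.01 to 0.02 N m) stops as the finger leaves.
- fitted_1: feed roller already fitted in pocket 1 of the rack (or absent: then that pocket is empty). Same make and size as the spares, origin under the centre of its foot. It stays where it is.
- pocket_1 (a point): centre of the floor of one of the rack's four pockets, axes as the rack's. The pocket is 88 (x) x 54 (y) mm, 10 mm deep; its floor is 6 mm above the bench. Pockets follow each other along the rack's y, 88 mm apart.
- fitted_2: feed roller already fitted in pocket 2 of the rack (or absent: then that pocket is empty). Same make and size as the spares, origin under the centre of its foot. It stays where it is.
- pocket_2 (a point): centre of the floor of one of the rack's four pockets, axes as the rack's. The pocket is 88 (x) x 54 (y) mm, 10 mm deep; its floor is 6 mm above the bench. Pockets follow each other along the rack's y, 88 mm apart.
- fitted_3: feed roller already fitted in pocket 3 of the rack (or absent: then that pocket is empty). Same make and size as the spares, origin under the centre of its foot. It stays where it is.
- pocket_3 (a point): centre of the floor of one of the rack's four pockets, axes as the rack's. The pocket is 88 (x) x 54 (y) mm, 10 mm deep; its floor is 6 mm above the bench. Pockets follow each other along the rack's y, 88 mm apart.
- fitted_4: feed roller already fitted in pocket 4 of the rack (or absent: then that pocket is empty). Same make and size as the spares, origin under the centre of its foot. It stays where it is.
- pocket_4 (a point): centre of the floor of one of the rack's four pockets, axes as the rack's. The pocket is 88 (x) x 54 (y) mm, 10 mm deep; its floor is 6 mm above the bench. Pockets follow each other along the rack's y, 88 mm apart.
- rack: aluminium rack fixed to the bench, 120 (x) x 360 (y) x 16 mm, with four oblong pockets in a row for the feet of feed rollers; origin under its centre; a roller stands in a pocket with its own x along the rack's x, either way round.
- reject_tray: dark steel open tray fixed to the bench, 270 (x) x 140 (y) mm, rim 20 mm high, walls 4 mm, floor about 4 mm thick; origin under its centre. It stands at the left or the right of the rollers and has room for two rollers one behind the other along its x.
- parcel: bystander: brown mailing carton 211 (x) x 120 x 39 mm, on the other side from the reject tray; origin under its centre
- torch: bystander: white pocket torch lying behind the rack, 29 x 114 (y) x 29 mm
- tape_roll: bystander: black roll of insulating tape behind the rack, 67 mm across, 19 mm high

How it is judged:
By the outcome, as a careful person would: the job done as asked, in the order asked, and still so for the second after the job is handed in, with the robot touching nothing.
Of roller_a, roller_b, roller_c, roller_d, roller_e only 4 to 5 are there at a start; the rules pass over those that are not, and their reading is None.
Of fitted_1, fitted_2, fitted_3, fitted_4 only 1 to 1 are there at a start; the rules pass over those that are not, and their reading is None.
At some moment in a run one of roller_a, roller_b, roller_c, roller_d, roller_e may be knocked a few centimetres aside while the robot is not near it.
It also fails if it takes over 210 s, if anything falls off the work surface, if the arm or the gripper's body presses on something with over 40 N, if the wrist force passes 120 N, or if a joint passes its speed limit or range.

ROBOT

A 6-joint arm with a two-finger parallel gripper is mounted at the origin on a cart in front of the work surface, level with it; the furniture and walls round the work are solid. World frame = base frame: x ahead of the robot, y to its left, z up, the work surface at z = 0. Lengths are in m, angles in rad, forces in N, time in s.
With the tool pointing down it reaches from about 0.25 to 0.8 m from the base axis. Payload 3.9 kg.
Tool frame: the origin (TCP) lies midway between the tips of the shut fingers; the grasp point (between the pads) lies 19 mm behind it (ctrl.hold_point_z is the z of the grasp point in the tool frame, in m); z points along the fingers, y is the line along which they close (so a half turn about z gives the same grasp; the last joint's range is limited). The gripper opens to 85 mm and grips with 20 to 120 N. Pads are 22 mm wide; open, the fingers measure 114 mm over their backs; the gripper's body (76 mm by 85 mm) begins 54 mm behind the grasp point. The pads swing forward as they close: fully open they stand 13 mm farther back than shut.
Start: joints at [1.346, 0.26, -0.138, 1.173, 0, 1.571], TCP at [0.117, 0.512, 0.231] pointing down, gripper open.
Joint ranges: [-2.78, 2.78], [-0.83, 1.72], [-1.28, 1.37], [-1.9, 2.12], [-1.57, 1.48], [-3.14, 3.14]. Speed limits (rad/s): [2.57, 2.57, 3.14, 3.14, 3.14, 3.14].

INTERFACE

Orientations are given as a unit quaternion [x, y, z, w].
In Python, from station import telemetry, viewer, workorder, ctrl gives the robot as it stands.
- The arm moves only by the tool move_arm, never from a script. Its argument "series" is one flat list of numbers, 5 for each row, row after row: the shift along the tool's x, y, z in cm, then the turn about the tool's z in degrees, then the opening, from 0 (shut) to 1 (fully open). In form: [x, y, z, spin, jaw, x, y, z, spin, jaw, ...]. A call has 1 to 20 rows; each row is the pose to reach, as a shift and turn from the pose commanded when the call began, along the tool's axes at that moment; what a row does not reach only later rows make up. A row lasts 1/10 s, in which the tool goes at most 50 mm and 8.59 degrees, less where a joint would pass 70% of its speed; a pose out of reach is approached as far as the arm can. A call with a gripper value outside its range is refused whole. The fingers move at their own pace and stop on an object; "squeeze" is the grip in N (left out, the last holds). Time passes only in rows, so rows that repeat a pose let the fingers close. It gives the time, the measured TCP pose, the force, the opening and the grip force at its end, in the units of the state.
- telemetry.get_obs(): the state, without advancing time (a new reading comes with each control period).
- viewer.capture(name): name is "scene" or "top"; returns a dict with "color" (480x640x3 uint8, red, green, blue), "vertical_fov" (degrees; the focal length in pixels is half the picture's height over the tangent of half this angle, whatever the lens; pixels are square), "cx", "cy" (the principal point, pixels), "k1" (the pictures are not rectified: a ray, as slopes to the right and down, at radius r is drawn at 1 + k1 r^2 times it, then the intrinsics apply), "R" (3x3) and "t" (3): a world point X has camera coordinates R X + t. Camera axes: x right, y down, z forward; pixel columns grow to the right and rows downward; lengths in m; the calibration is good to about 2 mm. A picture is of the moment at which its call begins. There is no depth.
- workorder.job_done(): hands the job in; it is judged then, once.
Trained networks look in the newest picture that a camera, given by its name, has taken for a name from the list of things; names that differ only in an ending like _2 or _b are one class to them, and where a whole thing is asked for, a point or a joint stands for the part that bears it (a point fixed in the world has none). Each returns a list of dicts, best first, with "score" (0 to 1); they miss things now and then, are a little off and sometimes report something else, mostly with a low value. They report only what shows in the picture. A call takes as long as a camera call.
- viewer.find_in(camera, query): "xy" ([column, row] in pixels, amid what is visible of it).
- viewer.regions_of(camera, query): "region" (480x640 bool, what is visible of it) and "xy" ([column, row] in pixels, amid what is visible of it).
- viewer.mark_of(camera, query): "xy" ([column, row] in pixels: a listed point, or the origin of a listed thing).
The state is a dict: "t": time; "qpos": joint angles; "qd": joint speeds; "joint_torque": joint torques, N m; "eef_pos": TCP position; "eef_rot": TCP orientation; "force": force on the tool from outside, world axes, zero at the start; "wrist_torque": the same for the moment, N m; "gripper_width": opening from 0.0 (shut) to 1.0 (fully open); "gripper_force": force on a finger pad.
Only numpy, scipy, OpenCV 4.12 (cv2) and the standard library are available. Lean on these libraries where they do the work, as an engineer would, in place of code of your own. Each camera call takes 0.05 s, during which the arm holds its last target. There are 200 camera calls.

## Working session

There is one attempt and no reset: what is moved stays moved. The work goes in short steps, Python scripts to look and compute and a tool call to move; the robot and the scene stay as the last step left them, time stands still between calls to the robot, and variables do not carry over. Pictures are saved under pics/ and viewed, at most 14 in all, crops included, and the job is handed in when it is done.

Besides the shell and the picture viewer there is one more tool, called after ">>>" in YAML: its name, and indented under it one key for each argument. move_arm: Moves the arm, as the interface text tells. Its arguments: {"type":"object","properties":{"series":{"type":"array"},"squeeze":{"type":"number"}},"required":["series"]}

```bash
ls; mkdir -p pics; cat > h.py <<'E'
import numpy as np, cv2
from station import telemetry, viewer, workorder, ctrl
def K(c):
    h,w=c["color"].shape[:2]; f=h/2/np.tan(np.radians(c["vertical_fov"])/2)
    return np.array([[f,0,c["cx"]],[0,f,c["cy"]],[0,0,1.]]),np.array([c["k1"],0,0,0,0.])
def px2w(c,xy,z):
    k,d=K(c); R=np.array(c["R"]);t=np.array(c["t"])
    u=cv2.undistortPoints(np.array([[xy]],float),k,d)[0,0]
    r=R.T@np.array([u[0],u[1],1]); o=-R.T@t
    return o+r*(z-o[2])/r[2]
def w2px(c,X):
    k,d=K(c); rv=cv2.Rodrigues(np.array(c["R"]))[0]
    return cv2.projectPoints(np.array(X,float).reshape(-1,3),rv,np.array(c["t"],float),k,d)[0][:,0]
def save(c,n): cv2.imwrite("pics/"+n+".png",c["color"][:,:,::-1])
E
python3 - <<'E'
from h import *
print(telemetry.get_obs())
for n in("scene","top"):
    c=viewer.capture(n); save(c,n+"0")
    print(n,c["vertical_fov"],c["cx"],c["cy"],c["k1"],-np.array(c["R"]).T@c["t"])
    for q,z in(("roller_a",0),("fitted_1",.006),("pocket_1",.006),("rack",0),("reject_tray",0),("parcel",0)):
        for m in viewer.mark_of(n,q): print(q,round(m["score"],2),np.round(m["xy"]),np.round(px2w(c,m["xy"],z),3))
E
```

```text
pics
{'t': 0.0, 'qpos': array([ 1.34597817e+00,  2.60700013e-01, -1.39387464e-01,  1.17271737e+00,
       -1.49859892e-05,  1.57082491e+00]), 'qd': array([0.00056074, 0.00136759, 0.00015737, 0.00097697, 0.0012431 ,
       0.00082737]), 'joint_torque': array([ 1.11533478e-03, -4.05674386e+01,  2.53922403e+01,  1.87391118e-02,
       -3.31940470e-06,  4.62169567e-06]), 'eef_pos': array([0.11688694, 0.51110705, 0.23044958]), 'eef_rot': array([ 1.12186637e-01,  9.93686646e-01, -9.98764481e-04, -1.05190448e-04]), 'force': array([-0.03750201,  0.28859914, -0.08681118]), 'wrist_torque': array([ 0.01939449, -0.03891115,  0.03909855]), 'gripper_force': 0.0, 'gripper_width': 0.9993928337583546}
scene 56.04691919085712 321.4798062203159 240.73396771549255 -0.1142917970212693 [ 0.22831269 -0.53749423  0.89873288]
roller_a 0.98 [292. 325.] [ 0.442 -0.116  0.   ]
roller_a 0.88 [271. 287.] [ 0.46  -0.004  0.   ]
roller_a 0.86 [218. 221.] [0.458 0.257 0.   ]
roller_a 0.73 [324. 373.] [ 0.432 -0.247  0.   ]
roller_a 0.63 [239. 253.] [0.45 0.13 0.  ]
roller_a 0.28 [305. 172.] [0.749 0.266 0.   ]
fitte
[... 598 characters left out ...]
28 -0.01022088  1.03818646]
roller_a 0.95 [325. 310.] [ 0.464 -0.006  0.   ]
roller_a 0.74 [428. 334.] [ 0.439 -0.249  0.   ]
roller_a 0.73 [266. 310.] [0.445 0.13  0.   ]
roller_a 0.69 [216. 298.] [0.457 0.25  0.   ]
roller_a 0.64 [369. 324.] [ 0.446 -0.111  0.   ]
roller_a 0.64 [377. 242.] [ 0.642 -0.11   0.   ]
fitted_1 0.88 [381. 239.] [ 0.648 -0.117  0.006]
pocket_1 0.82 [378. 237.] [ 0.651 -0.11   0.006]
pocket_1 0.78 [342. 235.] [ 0.645 -0.023  0.006]
rack 0.84 [324. 241.] [0.626 0.017 0.   ]
reject_tray 0.65 [488. 319.] [ 0.492 -0.387  0.   ]
reject_tray 0.61 [429. 335.] [ 0.438 -0.253  0.   ]
reject_tray 0.5 [271. 310.] [0.446 0.119 0.   ]
parcel 0.58 [169. 252.] [0.551 0.384 0.   ]
```

View pics/top0.png

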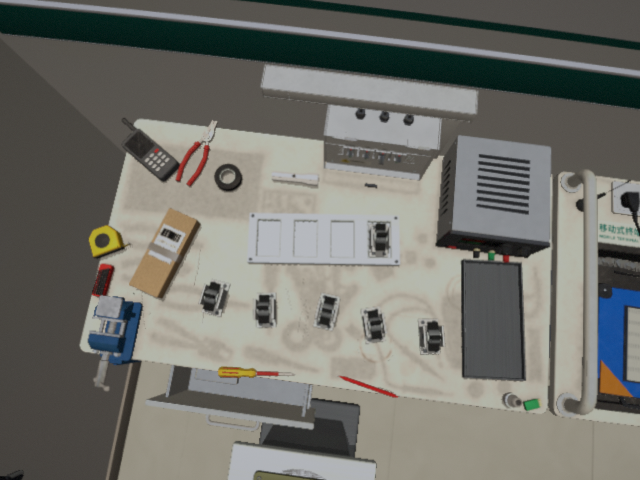

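View pics/scene0.png

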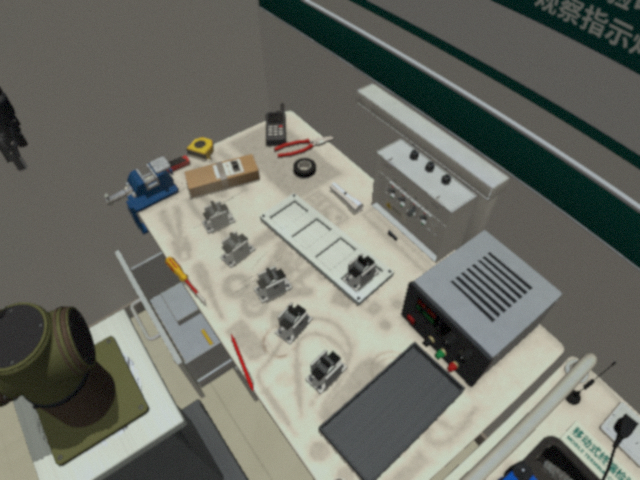

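```bash
cat >> h.py <<'E'
from scipy.optimize import minimize
def box(x0,x1,y0,y1,z0,z1): return np.array([[x,y,z] for x in(x0,x1) for y in(y0,y1) for z in(z0,z1)])
ROLLER=[box(-.04,.04,-.023,.023,0,.006),box(-.023,.023,-.023,-.017,0,.052),box(-.023,.023,.017,.023,0,.052),
 box(-.004,.004,-.012,.012,.01,.074),box(-.032,.032,-.012,.012,.038,.046),box(-.016,.016,-.012,.012,.026,.058)]
RACK=[box(-.06,.06,-.18,.18,0,.016)]; TRAY=[box(-.135,.135,-.07,.07,0,.02)]
S=4
def sil(c,parts,p,z0=0):
    m=np.zeros((480*S,640*S),np.uint8); cs,sn=np.cos(p[2]),np.sin(p[2])
    M=np.array([[cs,-sn,0],[sn,cs,0],[0,0,1]])
    for b in parts:
        q=w2px(c,b@M.T+[p[0],p[1],z0])
        cv2.fillConvexPoly(m,cv2.convexHull(np.round((q+.5)*S).astype(np.int32)),1)
    return cv2.resize(m.astype(np.float32),(640,480),interpolation=cv2.INTER_AREA)
def fit(cms,parts,p0,z0=0):
    "cms: list of (capture, mask)"
    def cost(p):
        s=0
        for c,m in cms:
            a=sil(c,parts,p,z0); m=m.astype(np.float32); s+=1-np.minimum(a,m).sum()/np.maximum(a,m).sum()
        return s/len(cms)
    best=None
    for a in p0[2]:
        r=minimize(cost,[p0[0],p0[1],a],method="Nelder-Mead",options=dict(initial_simplex=np.array([[p0[0],p0[1],a]]*4)+np.array([[0,0,0],[.01,0,0],[0,.01,0],[0,0,.2]]),xatol=3e-4,fatol=1e-4,maxiter=90))
        if best is None or r.fun<best.fun: best=r
    return best.x,best.fun
def measure(query,parts,angs,z0=0,zc=.03,names=("top","scene"),minscore=.3,near=None,caps=None,verbose=True):
    caps=caps or {n:viewer.capture(n) for n in names}; D={}
    for n in names:
        D[n]=[(r,px2w(caps[n],r["xy"],zc)) for r in viewer.regions_of(n,query) if r["score"]>minscore]
    out=[]
    for r,w in D[names[0]]:
        if near is not None and min(np.hypot(*(w[:2]-np.array(q))) for q in near)>.06: continue
        if any(np.hypot(*(w[:2]-o[0][:2]))<.03 for o in out): continue
        cms=[(caps[names[0]],r["region"])]
        for n in names[1:]:
            k=[q for q,v in D[n] if np.hypot(*(v[:2]-w[:2]))<.045]
            if k: cms.append((caps[n],k[0]["region"]))
        x,f=fit(cms,parts,(w[0],w[1],angs),z0); out.append((x,f))
        if verbose: print(query,len(cms),"x %.4f y %.4f yaw %.1f"%(x[0],x[1],np.degrees(x[2])),"cost %.3f"%f)
    return out
E
time python3 - <<'E'
from h import *
caps={n:viewer.capture(n) for n in("top","scene")}
measure("roller_a",ROLLER,[-.5,0,.5],caps=caps)
measure("fitted_1",ROLLER,[0],z0=.006,caps=caps)
measure("rack",RACK,[0],zc=.01,caps=caps)
measure("reject_tray",TRAY,[0],zc=.01,caps=caps)
E
```

```text
roller_a 2 x 0.4441 y -0.1187 yaw 15.6 cost 0.061
roller_a 2 x 0.4582 y 0.2526 yaw -6.7 cost 0.112
roller_a 2 x 0.4361 y -0.2492 yaw 9.7 cost 0.077
roller_a 2 x 0.4605 y -0.0089 yaw -6.5 cost 0.100
roller_a 2 x 0.4469 y 0.1296 yaw 8.8 cost 0.078
fitted_1 2 x 0.6422 y -0.1086 yaw 7.2 cost 0.089
rack 2 x 0.6298 y 0.0208 yaw 6.6 cost 0.141
reject_tray 1 x 0.4957 y -0.3927 yaw 4.6 cost 0.023
reject_tray 1 x 0.5553 y -0.0184 yaw -23.7 cost 0.903
real	0m21.855s
user	0m26.135s
sys	0m2.916s
```

```bash
cat >> h.py <<'E'
def tool_yaw(q):
    x,y,z,w=q; return np.degrees(np.arctan2(-(2*(x*y-z*w)),1-2*(x*x+z*z)))  # roller-yaw served by tool y
def plan(wps):
    "wps: world x,y,z,yaw(deg)  -> tool shift cm, spin deg from present pose"
    o=telemetry.get_obs(); p=np.array(o["eef_pos"]); q=np.array(o["eef_rot"]); y0=tool_yaw(q)
    from scipy.spatial.transform import Rotation as Ro
    R=Ro.from_quat(q).as_matrix()
    print("t %.1f"%o["t"],"tcp",np.round(p,4),"yaw %.1f"%y0,"w %.2f"%o["gripper_width"])
    for w in wps:
        d=R.T@(np.array(w[:3])-p)*100; s=-(w[3]-y0); s=(s+90)%180-90
        print(np.round(d,2),"spin %.1f"%s)
def loc(r,dx,z,dy=0):
    a=np.radians(r[2]); return (r[0]+dx*np.cos(a)-dy*np.sin(a),r[1]+dx*np.sin(a)+dy*np.cos(a),z,r[2])
E
python3 - <<'E'
from h import *
r=(.4582,.2526,-6.7)
plan([loc(r,.045,.12),loc(r,.045,.063),loc(r,-.05,.063),loc(r,-.1,.12)])
E
```

```text
t 1.2 tcp [0.117  0.5118 0.2313] yaw -12.9 w 1.00
[-43.51 -17.17  11.13] spin -6.2
[-43.51 -17.17  16.83] spin -6.2
[-34.07 -18.2   16.83] spin -6.2
[-29.09 -18.74  11.13] spin -6.2
```

>>> move_arm:
  series: [-4, -1.6, 1, -1, 0, -8, -3.2, 2, -2, 0, -12, -4.8, 3, -4, 0, -16, -6.4, 4, -6.2, 0, -20, -8, 5, -6.2, 0, -24, -9.5, 6, -6.2, 0, -28, -11, 7, -6.2, 0, -32, -12.6, 8, -6.2, 0, -36, -14.2, 9, -6.2, 0, -40, -15.8, 10, -6.2, 0, -43.5, -17.2, 11.1, -6.2, 0, -43.5, -17.2, 11.1, -6.2, 0, -43.5, -17.2, 11.1, -6.2, 0]

```text
t: 2.5
eef_pos: [0.5028, 0.2465, 0.1198]
eef_rot: [0.059, 0.998, -0.0, -0.001]
force: [-0.1, 0.1, -0.8]
gripper_width: 0.0
gripper_force: 0.0
```

```bash
python3 - <<'E'
from h import *
r=(.4582,.2526,-6.7)
plan([loc(r,.045,.063),loc(r,-.05,.063),loc(r,-.1,.12)])
E
```

```text
t 2.5 tcp [0.5028 0.2465 0.1198] yaw -6.8 w 0.00
[-0.01  0.09  5.68] spin -0.1
[9.49 0.07 5.7 ] spin -0.1
[14.5   0.06  0.  ] spin -0.1
```

>>> move_arm:
  series: [0, 0.1, 3, 0, 0, 0, 0.1, 5.7, 0, 0, 0, 0.1, 5.7, 0, 0, 1.5, 0.1, 5.7, 0, 0, 3, 0.1, 5.7, 0, 0, 4.5, 0.1, 5.7, 0, 0, 6, 0.1, 5.7, 0, 0, 7.5, 0.1, 5.7, 0, 0, 9, 0.1, 5, 0, 0, 12, 0.1, 2, 0, 0, 16, 0.1, 0, 0, 0]

```text
t: 3.6
eef_pos: [0.3438, 0.2676, 0.1221]
eef_rot: [0.059, 0.998, 0.001, 0.001]
force: [-0.2, 0.6, -0.2]
gripper_width: -0.001
gripper_force: 0.0
```

```bash
cat >> h.py <<'E'
def spincheck(r,tag):
    "differences between successive pictures in the wheel's patch, and a strip of crops"
    P=loc(r,0,.05)[:3]; rows=[]
    for n in("top","scene"):
        ims=[]
        for i in range(5):
            c=viewer.capture(n); u=w2px(c,P)[0].astype(int); ims.append(c["color"][u[1]-25:u[1]+25,u[0]-25:u[0]+25])
        d=[np.abs(ims[i+1][7:-7,7:-7].astype(float)-ims[i][7:-7,7:-7]).mean() for i in range(4)]
        print(n,np.round(d,2)); rows.append(np.hstack(ims))
    im=np.vstack(rows); cv2.imwrite("pics/"+tag+".png",cv2.resize(im[:,:,::-1],None,fx=3,fy=3))
E
python3 - <<'E'
from h import *
r=(.4582,.2526,-6.7)
spincheck(r,"spin1")
plan([loc((.4469,.1296,8.8),.045,.12),loc((.4469,.1296,8.8),.045,.063),loc((.4469,.1296,8.8),-.06,.063)])
E
```

```text
top [0.75 0.73 0.76 0.73]
scene [1.8  1.78 1.78 1.77]
t 4.1 tcp [0.3444 0.2665 0.1198] yaw -6.7 w 0.00
[-16.13 -11.19  -0.03] spin -15.5
[-16.13 -11.18   5.67] spin -15.5
[ -6.01 -14.     5.68] spin -15.5
```

View pics/spin1.png

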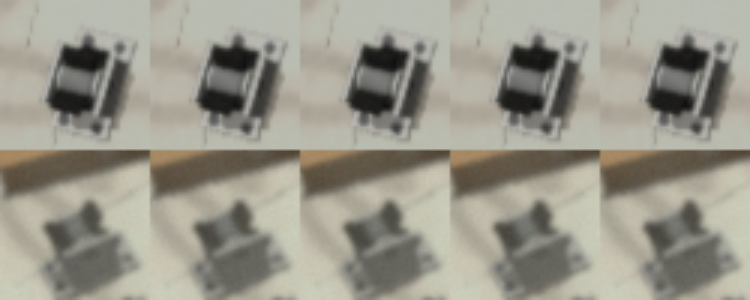

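>>> move_arm:
  series: [-4, -2.8, 0, -5, 0, -8, -5.6, 0, -10, 0, -12, -8.4, 0, -15, 0, -16.1, -11.2, 0, -15.5, 0, -16.1, -11.2, 2, -15.5, 0, -16.1, -11.2, 5.7, -15.5, 0, -16.1, -11.2, 5.7, -15.5, 0, -14.7, -11.6, 5.7, -15.5, 0, -13.2, -12, 5.7, -15.5, 0, -11.8, -12.4, 5.7, -15.5, 0, -10.3, -12.8, 5.7, -15.5, 0, -8.9, -13.2, 5.7, -15.5, 0, -7.5, -13.6, 5.7, -15.5, 0, -4.5, -14.4, 2, -15.5, 0, -1, -15.4, 0, -15.5, 0]

```text
t: 5.6
eef_pos: [0.3368, 0.1131, 0.1226]
eef_rot: [-0.077, 0.997, 0.0, 0.001]
force: [0.4, 0.0, 1.5]
gripper_width: -0.004
gripper_force: 0.0
```

```bash
cat >> h.py <<'E'
def roller(w):
    c,s=np.cos(w),np.sin(w); M=np.array([[c,0,s],[0,1,0],[-s,0,c]]); o=np.array([0,0,.042])
    return ROLLER[:3]+[(b-o)@M.T+o for b in(box(-.004,.004,-.012,.012,.01,.074),box(-.032,.032,-.012,.012,.038,.046))]+ROLLER[5:]
E
python3 - <<'E'
from h import *
spincheck((.4469,.1296,8.8),"spin2")
measure("roller_a",roller(-.78),[-.5,0,.5],near=[(.458,.252)])
r=(.4605,-.0089,-6.5)
plan([loc(r,.045,.12),loc(r,.045,.063),loc(r,-.05,.063),loc(r,-.12,.12)])
E
```

```text
top [3.7  3.32 3.05 2.98]
scene [2.76 2.64 2.32 2.06]
roller_a 2 x 0.4581 y 0.2518 yaw -5.5 cost 0.115
t 6.3 tcp [0.336  0.1126 0.12  ] yaw 8.8 w -0.00
[-1.478e+01 -1.510e+01 -1.000e-02] spin 15.3
[-14.79 -15.1    5.69] spin 15.3
[ -5.62 -12.59   5.7 ] spin 15.3
[  1.13 -10.74   0.  ] spin 15.3
```

View pics/spin2.png

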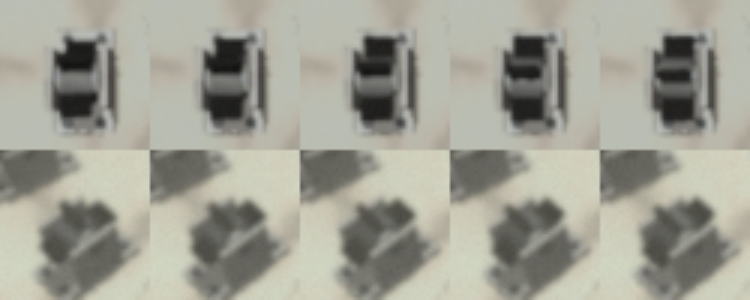

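>>> move_arm:
  series: [-4, -4, 0, 5, 0, -8, -8, 0, 10, 0, -12, -12, 0, 15, 0, -14.8, -15.1, 0, 15.3, 0, -14.8, -15.1, 2, 15.3, 0, -14.8, -15.1, 5.7, 15.3, 0, -14.8, -15.1, 5.7, 15.3, 0, -13.4, -14.7, 5.7, 15.3, 0, -11.9, -14.3, 5.7, 15.3, 0, -10.5, -13.9, 5.7, 15.3, 0, -9, -13.5, 5.7, 15.3, 0, -7.6, -13.1, 5.7, 15.3, 0, -6.2, -12.7, 5.7, 15.3, 0, -3, -11.9, 2, 15.3, 0, 1, -10.8, 0, 15.3, 0]

```text
t: 7.8
eef_pos: [0.3436, 0.0047, 0.1227]
eef_rot: [0.056, 0.998, 0.0, 0.001]
force: [0.2, -0.4, 0.2]
gripper_width: 0.002
gripper_force: 0.0
```

```bash
python3 - <<'E'
from h import *
spincheck((.4605,-.0089,-6.5),"spin3")
r=(.4441,-.1187,15.6)
plan([loc(r,.045,.12),loc(r,.045,.063),loc(r,-.05,.063),loc(r,-.12,.12)])
E
```

```text
top [0.65 0.65 0.65 0.65]
scene [1.79 1.79 1.75 1.75]
t 8.3 tcp [0.3431 0.0043 0.1199] yaw -6.5 w 0.00
[-15.6   -9.39  -0.02] spin -22.1
[-15.6   -9.39   5.68] spin -22.1
[ -6.8  -12.96   5.69] spin -22.1
[ -0.31 -15.6   -0.  ] spin -22.1
```

>>> move_arm:
  series: [-4, -2.4, 0, -6, 0, -8, -4.8, 0, -12, 0, -12, -7.2, 0, -18, 0, -15.6, -9.4, 0, -22.1, 0, -15.6, -9.4, 2, -22.1, 0, -15.6, -9.4, 5.7, -22.1, 0, -15.6, -9.4, 5.7, -22.1, 0, -14.2, -10, 5.7, -22.1, 0, -12.8, -10.5, 5.7, -22.1, 0, -11.4, -11.1, 5.7, -22.1, 0, -10, -11.7, 5.7, -22.1, 0, -8.6, -12.2, 5.7, -22.1, 0, -7.2, -12.8, 5.7, -22.1, 0, -4, -14, 2, -22.1, 0, -0.3, -15.6, 0, -22.1, 0]

```text
t: 9.8
eef_pos: [0.3278, -0.1515, 0.1217]
eef_rot: [-0.137, 0.991, -0.001, 0.001]
force: [0.1, -1.4, 0.8]
gripper_width: -0.004
gripper_force: 0.0
```

```bash
python3 - <<'E'
from h import *
spincheck((.4441,-.1187,15.6),"spin4")
r=(.4361,-.2492,9.7)
plan([loc(r,.045,.12),loc(r,.045,.063),loc(r,-.05,.063),loc(r,-.12,.12)])
E
```

```text
top [2.28 1.75 1.25 0.8 ]
scene [1.8  1.85 1.85 1.74]
t 10.3 tcp [ 0.3284 -0.1507  0.1198] yaw 15.7 w 0.00
[-12.19 -12.86  -0.03] spin 6.0
[-12.19 -12.86   5.67] spin 6.0
[ -2.74 -11.88   5.67] spin 6.0
[  4.22 -11.14  -0.02] spin 6.0
```

```bash
python3 - <<'E'
import cv2,numpy as np
cv2.imwrite("pics/s34.png",np.vstack([cv2.imread("pics/spin3.png")[:150],cv2.imread("pics/spin4.png")]))
E
```

```text
(no output)
```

View pics/s34.png

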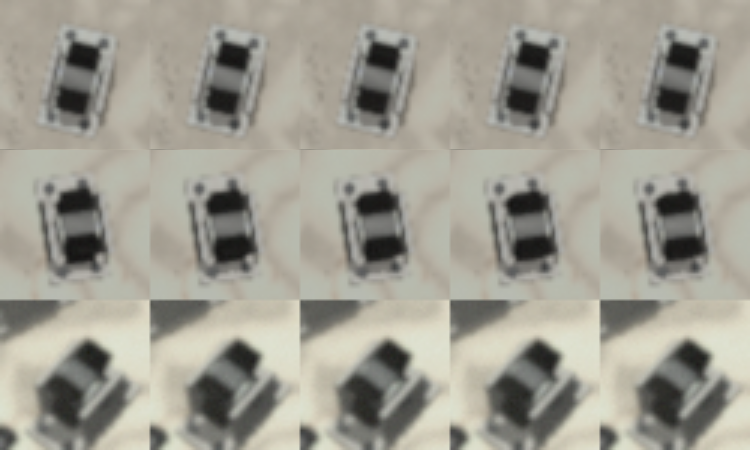

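```bash
python3 - <<'E'
from h import *
r=(.4441,-.1187,15.6)
plan([loc(r,.05,.12),loc(r,.05,.061),loc(r,-.05,.061)])
E
```

```text
t 10.3 tcp [ 0.3284 -0.1507  0.1198] yaw 15.7 w 0.00
[-17.01  -0.05  -0.03] spin 0.1
[-17.01  -0.05   5.87] spin 0.1
[-7.01 -0.04  5.88] spin 0.1
```

>>> move_arm:
  series: [-5, 0, 0, 0, 0, -10, 0, 0, 0, 0, -15, 0, 0, 0, 0, -17, 0, 0, 0, 0, -17, 0, 2, 0, 0, -17, 0, 5.9, 0, 0, -17, 0, 5.9, 0, 0, -15.5, 0, 5.9, 0, 0, -14, 0, 5.9, 0, 0, -12.5, 0, 5.9, 0, 0, -11, 0, 5.9, 0, 0, -9.5, 0, 5.9, 0, 0, -8, 0, 5.9, 0, 0, -4.5, 0, 2, 0, 0, 0, 0, 0, 0, 0]

```text
t: 11.8
eef_pos: [0.3302, -0.1512, 0.1218]
eef_rot: [-0.137, 0.991, -0.001, 0.001]
force: [-0.9, -0.7, 0.8]
gripper_width: -0.003
gripper_force: 0.0
```

```bash
python3 - <<'E'
from h import *
spincheck((.4441,-.1187,15.6),"spin4b")
r=(.4361,-.2492,9.7)
plan([loc(r,.045,.12),loc(r,.045,.063),loc(r,-.05,.063),loc(r,-.12,.12)])
E
```

```text
top [8.36 6.69 7.96 7.18]
scene [8.04 7.98 8.45 8.27]
t 12.3 tcp [ 0.3297 -0.1503  0.1192] yaw 15.7 w 0.00
[-12.05 -12.86  -0.1 ] spin 6.0
[-12.06 -12.87   5.6 ] spin 6.0
[ -2.61 -11.88   5.61] spin 6.0
[  4.36 -11.15  -0.09] spin 6.0
```

View pics/spin4b.png

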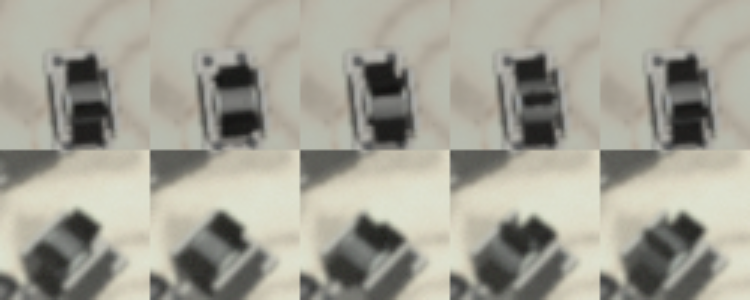

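>>> move_arm:
  series: [-4, -4.2, 0, 3, 0, -8, -8.4, 0, 6, 0, -12.1, -12.9, 0, 6, 0, -12.1, -12.9, 0, 6, 0, -12.1, -12.9, 2, 6, 0, -12.1, -12.9, 5.7, 6, 0, -12.1, -12.9, 5.7, 6, 0, -10.6, -12.7, 5.7, 6, 0, -9.1, -12.6, 5.7, 6, 0, -7.6, -12.4, 5.7, 6, 0, -6.1, -12.3, 5.7, 6, 0, -4.6, -12.1, 5.7, 6, 0, -3.1, -11.9, 5.7, 6, 0, -1, -11.7, 4, 6, 0, 3, -11.3, 0, 6, 0]

```text
t: 13.8
eef_pos: [0.3336, -0.2659, 0.1138]
eef_rot: [-0.085, 0.996, 0.001, -0.001]
force: [-0.2, -1.6, 0.9]
gripper_width: -0.002
gripper_force: 0.0
```

```bash
python3 - <<'E'
from h import *
spincheck((.4361,-.2492,9.7),"spin5")
c=viewer.capture("top")
x=measure("roller_a",roller(-.7),[-.4,0,.4],caps={"top":c,"scene":viewer.capture("scene")})
r=(.4605,-.0089,-6.5)
plan([loc(r,.05,.12),loc(r,.05,.061),loc(r,-.05,.061),loc(r,-.12,.12)])
E
```

```text
top [1.82 1.63 0.94 0.75]
scene [1.72 1.71 1.74 1.71]
roller_a 1 x 0.4584 y 0.2511 yaw -7.7 cost 0.070
roller_a 2 x 0.4359 y -0.2500 yaw 9.2 cost 0.093
roller_a 2 x 0.4291 y -0.1252 yaw 13.5 cost 0.499
roller_a 1 x 0.4476 y 0.1284 yaw 8.9 cost 0.096
t 14.5 tcp [ 0.3356 -0.2665  0.1145] yaw 9.7 w -0.00
[-21.44  21.91  -0.54] spin 16.2
[-21.44  21.9    5.36] spin 16.2
[-11.83  24.68   5.36] spin 16.2
[-5.11 26.64 -0.53] spin 16.2
```

```bash
python3 - <<'E'
from h import *
r=(.4359,-.25,9.5)
plan([loc(r,.05,.12),loc(r,.05,.061),loc(r,-.045,.061),loc(r,-.12,.12)])
E
```

```text
t 14.5 tcp [ 0.3356 -0.2665  0.1145] yaw 9.7 w -0.00
[-15.16  -0.07  -0.56] spin 0.2
[-15.17  -0.08   5.34] spin 0.2
[-5.67 -0.05  5.35] spin 0.2
[ 1.84 -0.03 -0.55] spin 0.2
```

>>> move_arm:
  series: [-5, 0, -0.5, 0, 0, -10, 0, -0.5, 0, 0, -15.2, 0, -0.5, 0, 0, -15.2, 0, 0, 0, 0, -15.2, 0, 2, 0, 0, -15.2, 0, 5.3, 0, 0, -15.2, 0, 5.3, 0, 0, -13.7, 0, 5.3, 0, 0, -12.2, 0, 5.3, 0, 0, -10.7, 0, 5.3, 0, 0, -9.2, 0, 5.3, 0, 0, -7.7, 0, 5.3, 0, 0, -6.2, 0, 5.3, 0, 0, -2.5, 0, 2, 0, 0, 1.8, 0, -0.5, 0, 0]

```text
t: 16.0
eef_pos: [0.3167, -0.27, 0.1207]
eef_rot: [-0.085, 0.996, -0.0, 0.0]
force: [0.2, -1.8, 0.0]
gripper_width: 0.003
gripper_force: 0.0
```

```bash
python3 - <<'E'
from h import *
spincheck((.4359,-.25,9.5),"spin5b")
r=(.4605,-.0089,-6.5)
plan([loc(r,.05,.12),loc(r,.05,.061),loc(r,-.045,.061),loc(r,-.12,.12)])
E
```

```text
top [1.37 0.81 0.78 0.79]
scene [1.75 1.82 1.76 1.8 ]
t 16.5 tcp [ 0.3181 -0.2694  0.1193] yaw 9.7 w 0.00
[-23.22  21.89  -0.06] spin 16.2
[-23.22  21.88   5.84] spin 16.2
[-14.1   24.53   5.84] spin 16.2
[-6.89 26.62 -0.05] spin 16.2
```

>>> move_arm:
  series: [-4, 3.6, 0, 4, 0, -8, 7.2, 0, 8, 0, -12, 10.8, 0, 12, 0, -15, 14.4, 0, 16.2, 0, -18, 18, 0, 16.2, 0, -23.2, 21.9, 0, 16.2, 0, -23.2, 21.9, 0, 16.2, 0, -23.2, 21.9, 2, 16.2, 0, -23.2, 21.9, 5.8, 16.2, 0, -23.2, 21.9, 5.8, 16.2, 0, -21.8, 22.3, 5.8, 16.2, 0, -20.3, 22.7, 5.8, 16.2, 0, -18.9, 23.1, 5.8, 16.2, 0, -17.4, 23.6, 5.8, 16.2, 0, -16, 24, 5.8, 16.2, 0, -14.6, 24.4, 5.8, 16.2, 0, -11, 25.4, 2, 16.2, 0, -6.9, 26.6, 0, 16.2, 0]

```text
t: 18.3
eef_pos: [0.343, 0.0042, 0.1219]
eef_rot: [0.058, 0.998, 0.0, 0.001]
force: [0.0, 0.0, 0.5]
gripper_width: -0.002
gripper_force: 0.0
```

```bash
python3 - <<'E'
from h import *
spincheck((.4605,-.0089,-6.5),"spin3b")
cv2.imwrite("pics/s35.png",np.vstack([cv2.imread("pics/%s.png"%s)[:150] for s in("spin5","spin5b","spin3b")]))
r=(.4584,.2511,-7)
plan([loc(r,.05,.12),loc(r,.05,.061),loc(r,-.045,.061),loc(r,-.12,.12)])
E
```

```text
top [0.68 0.67 0.7  0.67]
scene [1.81 1.78 1.83 1.77]
t 18.8 tcp [0.3421 0.004  0.1194] yaw -6.6 w 0.00
[-13.72  25.85  -0.07] spin 0.4
[-13.72  25.85   5.83] spin 0.4
[-4.22 25.91  5.84] spin 0.4
[ 3.28 25.97 -0.06] spin 0.4
```

View pics/s35.png

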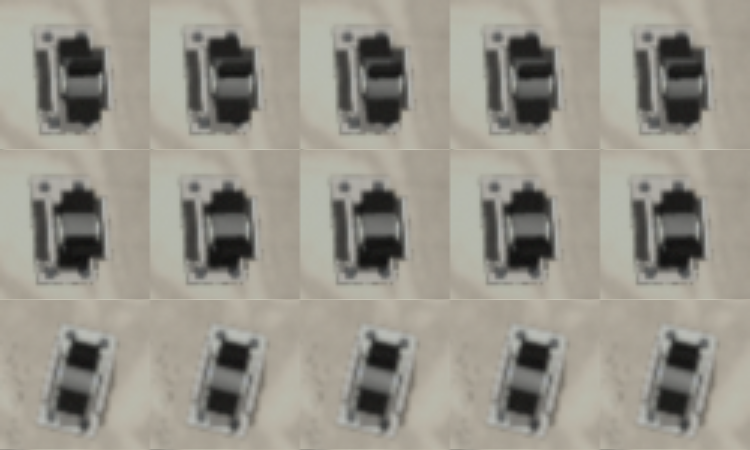

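```bash
python3 - <<'E'
from h import *
r=(.4605,-.0089,-6.5)
plan([loc(r,.055,.12),loc(r,.055,.061),loc(r,-.05,.061),loc(r,-.12,.12)])
E
```

```text
t 18.8 tcp [0.3421 0.004  0.1194] yaw -6.6 w 0.00
[-17.41   0.09  -0.07] spin -0.1
[-17.41   0.09   5.83] spin -0.1
[-6.91  0.07  5.84] spin -0.1
[ 0.09  0.06 -0.06] spin -0.1
```

>>> move_arm:
  series: [-5, 0.1, 0, 0, 0, -10, 0.1, 0, 0, 0, -15, 0.1, 0, 0, 0, -17.4, 0.1, 0, 0, 0, -17.4, 0.1, 2, 0, 0, -17.4, 0.1, 5.8, 0, 0, -17.4, 0.1, 5.8, 0, 0, -15.4, 0.1, 5.8, 0, 0, -13, 0.1, 5.8, 0, 0, -10.5, 0.1, 5.8, 0, 0, -8, 0.1, 5.8, 0, 0, -5, 0.1, 5, 0, 0, -1, 0.1, 0, 0, 0]

```text
t: 20.1
eef_pos: [0.3566, 0.003, 0.1076]
eef_rot: [0.057, 0.998, -0.0, -0.004]
force: [0.4, 0.2, 0.5]
gripper_width: -0.001
gripper_force: 0.0
```

```bash
python3 - <<'E'
from h import *
spincheck((.4605,-.0089,-6.5),"spin3c")
r=(.4584,.2511,-7)
plan([loc(r,.055,.12),loc(r,.055,.061),loc(r,-.05,.061),loc(r,-.12,.12)])
E
```

```text
top [0.68 0.67 0.68 0.65]
scene [1.8  1.82 1.82 1.79]
t 20.6 tcp [0.3605 0.0028 0.1082] yaw -6.6 w 0.00
[-12.38  25.75  -1.2 ] spin 0.4
[-12.39  25.75   4.7 ] spin 0.4
[-1.89 25.82  4.71] spin 0.4
[ 5.12 25.87 -1.18] spin 0.4
```

>>> move_arm:
  series: [-3, 4, -1.2, 0, 0, -6, 8, -1.2, 0.4, 0, -9, 12, -1.2, 0.4, 0, -11, 16, -1.2, 0.4, 0, -12.4, 21, -1.2, 0.4, 0, -12.4, 25.7, -1.2, 0.4, 0, -12.4, 25.8, -1.2, 0.4, 0, -12.4, 25.8, 1, 0.4, 0, -12.4, 25.8, 4.7, 0.4, 0, -12.4, 25.8, 4.7, 0.4, 0, -10.4, 25.8, 4.7, 0.4, 0, -8, 25.8, 4.7, 0.4, 0, -5.5, 25.8, 4.7, 0.4, 0, -3, 25.8, 4.7, 0.4, 0, 0, 25.8, 3.5, 0.4, 0, 5, 25.8, -1.2, 0.4, 0]

```text
t: 22.2
eef_pos: [0.3516, 0.2618, 0.1073]
eef_rot: [0.062, 0.998, -0.002, -0.002]
force: [-1.1, 0.5, 1.3]
gripper_width: -0.001
gripper_force: 0.0
```

```bash
python3 - <<'E'
from h import *
spincheck((.4584,.2511,-7),"spin1c")
r=(.4359,-.25,9.5)
plan([loc(r,.055,.12),loc(r,.055,.061),loc(r,-.05,.061),loc(r,-.12,.12)])
E
```

```text
top [0.75 0.72 0.7  0.74]
scene [1.83 1.83 1.8  1.82]
t 22.7 tcp [0.3541 0.263  0.1074] yaw -7.0 w -0.00
[-19.68 -48.34  -1.22] spin -16.5
[-19.69 -48.34   4.68] spin -16.5
[ -9.62 -51.33   4.69] spin -16.5
[ -2.9  -53.32  -1.2 ] spin -16.5
```

```bash
python3 - <<'E'
from h import *
caps={n:viewer.capture(n) for n in("top","scene")}
x=measure("roller_a",roller(-.78),[-.3,.1],near=[(.458,.252)],caps=caps)[0][0]
c=caps["top"]; im=c["color"].copy()
for b in roller(-.78):
    M=np.array([[np.cos(x[2]),-np.sin(x[2]),0],[np.sin(x[2]),np.cos(x[2]),0],[0,0,1]])
    q=cv2.convexHull(np.round(w2px(c,b@M.T+[x[0],x[1],0])*16).astype(np.int32))
u=w2px(c,[x[0],x[1],0.])[0].astype(int)
crop=cv2.resize(im[u[1]-40:u[1]+40,u[0]-50:u[0]+50],None,fx=6,fy=6,interpolation=cv2.INTER_CUBIC)
for b in roller(-.78)[:3]:
    q=cv2.convexHull(((w2px(c,b@M.T+[x[0],x[1],0])-[u[0]-50,u[1]-40]+.5)*6).astype(np.int32))
    cv2.polylines(crop,[q],True,(255,0,0),1)
cv2.imwrite("pics/ov1.png",crop[:,:,::-1])
r=(x[0],x[1],np.degrees(x[2]))
plan([loc(r,0,.12),loc(r,0,.014)])
E
```

```text
roller_a 2 x 0.4585 y 0.2524 yaw -5.3 cost 0.085
t 22.9 tcp [0.3538 0.2631 0.1077] yaw -7.0 w -0.00
[-10.52   0.22  -1.24] spin -1.7
[-10.53   0.22   9.36] spin -1.7
```

View pics/ov1.png

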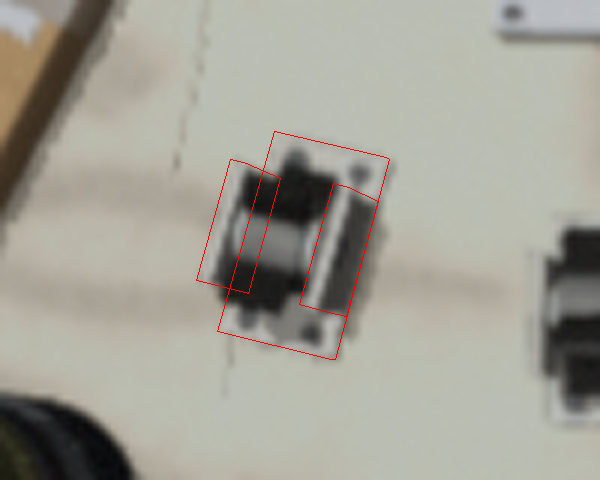

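>>> move_arm:
  series: [-4, 0.2, -1.2, 0, 1, -8, 0.2, -1.2, 0, 1, -10.5, 0.2, -1.2, 0, 1, -10.5, 0.2, -1.2, 0, 1, -10.5, 0.2, -1.2, 0, 1, -10.5, 0.2, 2, 0, 1, -10.5, 0.2, 6, 0, 1, -10.5, 0.2, 9.3, 0, 1, -10.5, 0.2, 9.3, 0, 1, -10.5, 0.2, 9.3, 0, 0.3, -10.5, 0.2, 9.3, 0, 0.3, -10.5, 0.2, 9.3, 0, 0.3, -10.5, 0.2, 9.3, 0, 0.3, -10.5, 0.2, 9.3, 0, 0.3, -10.5, 0.2, 9.3, 0, 0.3]
  squeeze: 50

```text
t: 24.4
eef_pos: [0.4597, 0.2534, 0.0173]
eef_rot: [0.061, 0.998, 0.001, 0.002]
force: [-0.6, -0.7, 6.3]
gripper_width: 0.532
gripper_force: 53.1
```

```bash
python3 - <<'E'
from h import *
T=(.4957,-.3927,4.6)
plan([loc(T,-.075,.14),loc(T,-.075,.024)])
E
```

```text
t 24.4 tcp [0.4597 0.2534 0.0173] yaw -7.0 w 0.53
[ -4.11 -65.17 -12.4 ] spin -11.6
[ -4.08 -65.2   -0.8 ] spin -11.6
```

>>> move_arm:
  series: [0, 0, -2, 0, 0.3, 0, 0, -5, 0, 0.3, 0, 0, -8.5, 0, 0.3, 0, 0, -12.5, 0, 0.3, 0, 0, -12.5, 0, 0.3]

```text
t: 24.9
eef_pos: [0.4618, 0.2547, 0.1461]
eef_rot: [0.061, 0.998, 0.003, 0.005]
force: [1.9, 0.7, -4.6]
gripper_width: 0.527
gripper_force: 53.1
```

>>> move_arm:
  series: [-0.2, -4, 0, -1, 0.3, -0.5, -8, 0, -2, 0.3, -0.7, -12, 0, -3, 0.3, -1, -16, 0, -4, 0.3, -1.2, -20, 0, -5, 0.3, -1.5, -24, 0, -6, 0.3, -1.7, -28, 0, -7, 0.3, -2, -32, 0, -8, 0.3, -2.2, -36, 0, -9, 0.3, -2.5, -40, 0, -10, 0.3, -2.7, -44, 0, -11, 0.3, -3, -48, 0, -11.6, 0.3, -3.2, -52, 0, -11.6, 0.3, -3.5, -56, 0, -11.6, 0.3, -3.8, -60, 0, -11.6, 0.3, -4, -63, 0, -11.6, 0.3, -4.1, -65.2, 0, -11.6, 0.3, -4.1, -65.2, 0, -11.6, 0.3, -4.1, -65.2, 0, -11.6, 0.3]

```text
t: 26.8
eef_pos: [0.4187, -0.3991, 0.1389]
eef_rot: [-0.04, 0.999, 0.001, -0.001]
force: [0.3, 0.1, -5.0]
gripper_width: 0.535
gripper_force: 53.8
```

```bash
python3 - <<'E'
from h import *
T=(.4957,-.3927,4.6)
plan([loc(T,-.075,.14),loc(T,-.075,.0235)])
E
```

```text
t 26.8 tcp [ 0.4187 -0.3991  0.1389] yaw 4.6 w 0.53
[-0.23  0.02 -0.11] spin -0.0
[-2.400e-01 -1.000e-02  1.154e+01] spin -0.0
```

>>> move_arm:
  series: [-0.2, 0, 4, 0, 0.3, -0.2, 0, 8, 0, 0.3, -0.2, 0, 10, 0, 0.3, -0.2, 0, 11, 0, 0.3, -0.2, 0, 11.7, 0, 0.3, -0.2, 0, 11.7, 0, 0.3, -0.2, 0, 11.7, 0, 0.75, -0.2, 0, 11.7, 0, 0.75, -0.2, 0, 11.7, 0, 0.75, -0.2, 0, 11.7, 0, 0.75, -0.2, 0, 9, 0, 0.75, -0.2, 0, 5, 0, 0.75, -0.2, 0, 0, 0, 0.75, -0.2, 0, -1, 0, 0.75]

```text
t: 28.2
eef_pos: [0.4244, -0.4022, 0.1566]
eef_rot: [-0.04, 0.999, -0.004, 0.004]
force: [0.7, -0.7, 1.0]
gripper_width: 0.746
gripper_force: 0.0
```

```bash
python3 - <<'E'
from h import *
caps={n:viewer.capture(n) for n in("top","scene")}
x=measure("roller_a",roller(-.78),[-.2,.15],caps=caps)
r=(.4359,-.25,9.3)
plan([loc(r,.055,.14),loc(r,.055,.061),loc(r,-.05,.061)])
E
```

```text
roller_a 2 x 0.4207 y -0.3996 yaw 5.1 cost 0.138
roller_a 2 x 0.4278 y -0.1259 yaw 14.4 cost 0.077
roller_a 2 x 0.4366 y -0.2486 yaw 10.7 cost 0.089
roller_a 2 x 0.4599 y -0.0090 yaw -5.8 cost 0.105
roller_a 1 x 0.4474 y 0.1295 yaw 9.0 cost 0.050
t 28.4 tcp [ 0.4212 -0.399   0.1495] yaw 4.6 w 0.75
[-8.15 15.19  0.95] spin -4.7
[-8.15 15.18  8.85] spin -4.7
[ 2.31 14.32  8.86] spin -4.7
```

Roller 1 is in the tray as planned. Next is a brisker test of roller 5.

>>> move_arm:
  series: [-3, 5, 0, -2, 0, -6, 10, 0, -4.7, 0, -8.2, 15.2, 0, -4.7, 0, -8.2, 15.2, 1, -4.7, 0, -8.2, 15.2, 4, -4.7, 0, -8.2, 15.2, 8.8, -4.7, 0, -8.2, 15.2, 8.8, -4.7, 0, -8.2, 15.2, 8.8, -4.7, 0, -6.2, 15, 8.8, -4.7, 0, -3.8, 14.8, 8.8, -4.7, 0, -1.3, 14.6, 8.8, -4.7, 0, 1.2, 14.4, 8.8, -4.7, 0, 4.2, 14.2, 7.5, -4.7, 0, 9, 13.9, 3, -4.7, 0]

```text
t: 29.8
eef_pos: [0.3309, -0.2665, 0.1098]
eef_rot: [-0.081, 0.997, 0.001, -0.001]
force: [0.0, -0.7, 0.5]
gripper_width: 0.002
gripper_force: 0.0
```

```bash
python3 - <<'E'
from h import *
spincheck((.4359,-.25,9.5),"spin5c")
E
```

```text
top [6.17 6.03 5.6  5.47]
scene [5.51 4.28 3.44 2.62]
```

View pics/spin5c.png

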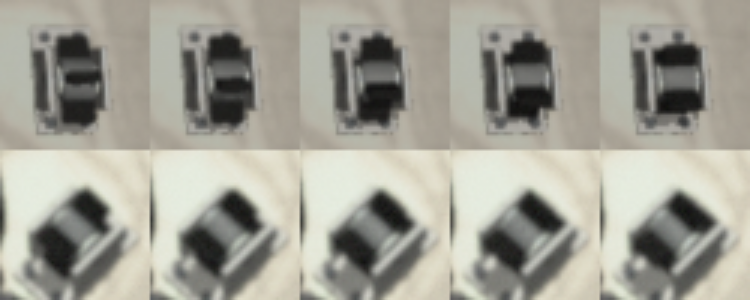

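Roller 5 is free: in the strip its ribs advance frame by frame, at about (75,75) in the first frame. So 2, 4 and 5 run free and 1 and 3 bind. Next I take roller 3 to the tray.

```bash
python3 - <<'E'
from h import *
r=(.46,-.009,-6.2)
plan([loc(r,0,.13),loc(r,0,.016)])
E
```

```text
t 30.3 tcp [ 0.3326 -0.2662  0.1087] yaw 9.4 w -0.00
[-16.76  23.3   -2.12] spin 15.6
[-16.77  23.29   9.28] spin 15.6
```

>>> move_arm:
  series: [-3, 3, -2.1, 4, 0.5, -6, 7, -2.1, 8, 1, -9, 11, -2.1, 12, 1, -12, 15, -2.1, 15.6, 1, -14.5, 19, -2.1, 15.6, 1, -16.8, 23.3, -2.1, 15.6, 1, -16.8, 23.3, -2.1, 15.6, 1, -16.8, 23.3, 2, 15.6, 1, -16.8, 23.3, 6, 15.6, 1, -16.8, 23.3, 9.2, 15.6, 1, -16.8, 23.3, 9.2, 15.6, 1, -16.8, 23.3, 9.2, 15.6, 0.3, -16.8, 23.3, 9.2, 15.6, 0.3, -16.8, 23.3, 9.2, 15.6, 0.3, -16.8, 23.3, 9.2, 15.6, 0.3, -16.8, 23.3, 9.2, 15.6, 0.3, -16.8, 23.3, 9.2, 15.6, 0.3]

```text
t: 32.0
eef_pos: [0.4622, -0.009, 0.0192]
eef_rot: [0.055, 0.998, 0.0, 0.002]
force: [0.3, 0.9, 6.3]
gripper_width: 0.529
gripper_force: 52.8
```

```bash
python3 - <<'E'
from h import *
T=(.4957,-.3927,4.6)
plan([loc(T,.035,.14),loc(T,.035,.0235)])
E
```

```text
t 32.0 tcp [ 0.4622 -0.009   0.0192] yaw -6.3 w 0.53
[-11.01 -37.09 -12.08] spin -10.9
[-10.96 -37.11  -0.43] spin -10.9
```

>>> move_arm:
  series: [0, 0, -2, 0, 0.3, 0, 0, -5, 0, 0.3, 0, 0, -8.5, 0, 0.3, 0, 0, -12.1, 0, 0.3, -1, -4, -12.6, -2, 0.3, -2, -8, -12.6, -4, 0.3, -3.5, -12, -12.6, -6, 0.3, -5, -16, -12.6, -8, 0.3, -6, -20, -12.6, -10, 0.3, -7.2, -24, -12.6, -10.9, 0.3, -8.4, -28, -12.6, -10.9, 0.3, -9.5, -32, -12.6, -10.9, 0.3, -10.4, -35, -12.3, -10.9, 0.3, -11, -37.1, -12.1, -10.9, 0.3, -11, -37.1, -12.1, -10.9, 0.3, -11, -37.1, -12.1, -10.9, 0.3]

```text
t: 33.6
eef_pos: [0.5279, -0.39, 0.1375]
eef_rot: [-0.04, 0.999, 0.001, -0.001]
force: [0.4, 0.7, -4.5]
gripper_width: 0.532
gripper_force: 53.8
```

```bash
python3 - <<'E'
from h import *
T=(.4957,-.3927,4.6)
plan([loc(T,.035,.14),loc(T,.035,.0235)])
E
```

```text
t 33.6 tcp [ 0.5279 -0.39    0.1375] yaw 4.6 w 0.53
[-0.26 -0.01 -0.25] spin -0.0
[-0.28 -0.03 11.4 ] spin -0.0
```

>>> move_arm:
  series: [-0.2, 0, 4, 0, 0.3, -0.2, 0, 8, 0, 0.3, -0.2, 0, 10, 0, 0.3, -0.2, 0, 11, 0, 0.3, -0.2, 0, 11.6, 0, 0.3, -0.2, 0, 11.6, 0, 0.3, -0.2, 0, 11.6, 0, 0.75, -0.2, 0, 11.6, 0, 0.75, -0.2, 0, 11.6, 0, 0.75, -0.2, 0, 11.6, 0, 0.75, -0.2, 0, 9, 0, 0.75, -0.2, 0, 5, 0, 0.75, -0.2, 0, 0, 0, 0.75, 4, 5, 0, 0, 0.75, 8, 10, 0, 0, 0.75, 10, 13, 0, 0, 0.75]

```text
t: 35.2
eef_pos: [0.4283, -0.2798, 0.1391]
eef_rot: [-0.04, 0.999, -0.001, 0.001]
force: [-0.3, 1.0, 0.6]
gripper_width: 0.753
gripper_force: 0.0
```

```bash
python3 - <<'E'
from h import *
caps={n:viewer.capture(n) for n in("top","scene")}
x=measure("roller_a",roller(-.78),[-.2,.15],caps=caps)
c=caps["top"]
# rack refinement: bright-plate corners, shown with projected model
p=(.6298,.0208,np.radians(6.6))
im=c["color"][190:290,230:420]; crop=cv2.resize(im,None,fx=4,fy=4,interpolation=cv2.INTER_CUBIC)
cs,sn=np.cos(p[2]),np.sin(p[2]); M=np.array([[cs,-sn,0],[sn,cs,0],[0,0,1]])
def dr(P,col): cv2.polylines(crop,[((w2px(c,np.array(P)@M.T+[p[0],p[1],0])-[230,190]+.5)*4).astype(np.int32)],True,col,1)
rect=lambda y,a,b,z:[[-a,y-b,z],[a,y-b,z],[a,y+b,z],[-a,y+b,z]]
dr(rect(0,.06,.18,.016),(255,0,0))
for k in(-1.5,-.5,.5,1.5): dr(rect(k*.088,.044,.027,.016),(255,0,0)); dr(rect(k*.088,.044,.027,.006),(0,0,255))
cv2.imwrite("pics/rack.png",crop[:,:,::-1])
E
```

```text
roller_a 2 x 0.5309 y -0.3905 yaw 3.7 cost 0.097
roller_a 2 x 0.4474 y 0.1297 yaw 8.7 cost 0.103
roller_a 2 x 0.4277 y -0.1259 yaw 14.5 cost 0.153
roller_a 1 x 0.6271 y 0.0707 yaw -62.7 cost 0.886
```

View pics/rack.png

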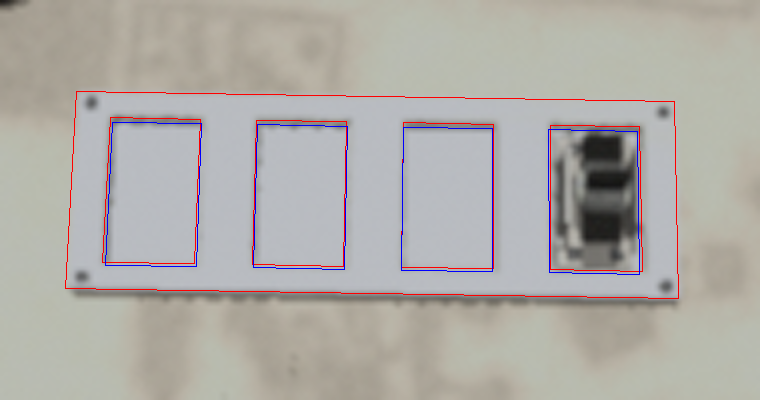

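```bash
python3 - <<'E'
from h import *
caps={n:viewer.capture(n) for n in("top","scene")}
x=measure("roller_a",roller(-.78),[-.2,.15],caps=caps,near=[(.4366,-.2486)])
r=(.4366,-.2486,9.8)
plan([loc(r,0,.13),loc(r,0,.016)])
E
```

```text
roller_a 2 x 0.4361 y -0.2498 yaw 8.6 cost 0.198
t 35.6 tcp [ 0.4307 -0.2817  0.1389] yaw 4.6 w 0.75
[-0.85  3.25  0.89] spin -5.2
[-0.83  3.27 12.29] spin -5.2
```

>>> move_arm:
  series: [-0.8, 3.2, 0, -5.2, 1, -0.8, 3.2, 0, -5.2, 1, -0.8, 3.2, 0.5, -5.2, 1, -0.8, 3.2, 4.5, -5.2, 1, -0.8, 3.2, 8.5, -5.2, 1, -0.8, 3.2, 12.3, -5.2, 1, -0.8, 3.2, 12.3, -5.2, 1, -0.8, 3.2, 12.3, -5.2, 0.3, -0.8, 3.2, 12.3, -5.2, 0.3, -0.8, 3.2, 12.3, -5.2, 0.3, -0.8, 3.2, 12.3, -5.2, 0.3, -0.8, 3.2, 12.3, -5.2, 0.3, -0.8, 3.2, 12.3, -5.2, 0.3]

```text
t: 36.9
eef_pos: [0.4363, -0.2491, 0.0175]
eef_rot: [-0.085, 0.996, -0.002, 0.002]
force: [0.1, -0.5, 6.0]
gripper_width: 0.532
gripper_force: 52.6
```

>>> move_arm:
  series: [0, 0, -2, 0, 0.3, 0, 0, -5, 0, 0.3, 0, 0, -8.5, 0, 0.3, 0, 0, -12, 0, 0.3, 0, 0, -12, 0, 0.3]

```text
t: 37.4
eef_pos: [0.4372, -0.2493, 0.1401]
eef_rot: [-0.086, 0.996, -0.003, 0.004]
force: [1.5, -1.1, -4.6]
gripper_width: 0.531
gripper_force: 53.5
```

```bash
python3 - <<'E'
from h import *
R=(.6298,.0208,6.6)
plan([loc(R,0,.14,-.044),loc(R,0,.0315,-.044)])
E
```

```text
t 37.4 tcp [ 0.4372 -0.2493  0.1401] yaw 9.8 w 0.53
[-23.34  18.94   0.07] spin 3.2
[-23.26  19.    10.92] spin 3.2
```

>>> move_arm:
  series: [-4, 3.2, 0, 1, 0.3, -8, 6.5, 0, 2, 0.3, -12, 9.8, 0, 3.2, 0.3, -15.5, 12.6, 0, 3.2, 0.3, -19, 15.4, 0, 3.2, 0.3, -21.5, 17.5, 0, 3.2, 0.3, -23.3, 19, 0, 3.2, 0.3, -23.3, 19, 0, 3.2, 0.3, -23.3, 19, 0, 3.2, 0.3, -23.3, 19, 0, 3.2, 0.3]

```text
t: 38.4
eef_pos: [0.6297, -0.0213, 0.1341]
eef_rot: [-0.057, 0.998, -0.0, -0.002]
force: [0.3, 0.1, -5.2]
gripper_width: 0.53
gripper_force: 53.0
```

```bash
python3 - <<'E'
from h import *
R=(.6298,.0208,6.6)
plan([loc(R,0,.14,-.044),loc(R,0,.04,-.044),loc(R,0,.0245,-.044)])
E
```

```text
t 38.4 tcp [ 0.6297 -0.0213  0.1341] yaw 6.6 w 0.53
[-0.49 -0.22 -0.59] spin -0.0
[-0.52 -0.22  9.41] spin -0.0
[-0.52 -0.22 10.96] spin -0.0
```

>>> move_arm:
  series: [-0.5, -0.2, 3, 0, 0.3, -0.5, -0.2, 6, 0, 0.3, -0.5, -0.2, 8, 0, 0.3, -0.5, -0.2, 8.5, 0, 0.3, -0.5, -0.2, 8.5, 0, 0.3, -0.5, -0.2, 8.5, 0, 0.3]

```text
t: 39.0
eef_pos: [0.6373, -0.0227, 0.0516]
eef_rot: [-0.057, 0.998, -0.0, 0.001]
force: [-0.1, 0.2, -5.1]
gripper_width: 0.53
gripper_force: 53.0
```

```bash
python3 - <<'E'
from h import *
R=(.6298,.0208,6.6)
plan([loc(R,0,.04,-.044),loc(R,0,.0245,-.044)])
E
```

```text
t 39.0 tcp [ 0.6373 -0.0227  0.0516] yaw 6.6 w 0.53
[0.25 0.   1.16] spin -0.0
[0.26 0.   2.71] spin -0.0
```

>>> move_arm:
  series: [0.25, 0, 0.5, 0, 0.3, 0.25, 0, 1.1, 0, 0.3, 0.25, 0, 1.1, 0, 0.3, 0.25, 0, 1.1, 0, 0.3]

```text
t: 39.4
eef_pos: [0.6339, -0.0224, 0.0392]
eef_rot: [-0.058, 0.998, -0.0, -0.0]
force: [0.2, -0.4, -4.0]
gripper_width: 0.528
gripper_force: 53.1
```

```bash
python3 - <<'E'
from h import *
R=(.6298,.0208,6.6)
plan([loc(R,0,.0245,-.044)])
E
```

```text
t 39.4 tcp [ 0.6339 -0.0224  0.0392] yaw 6.6 w 0.53
[-0.09 -0.07  1.47] spin 0.0
```

>>> move_arm:
  series: [-0.1, -0.1, 0.5, 0, 0.3, -0.1, -0.1, 1, 0, 0.3, -0.1, -0.1, 1.5, 0, 0.3, -0.1, -0.1, 1.5, 0, 0.3]

```text
t: 39.8
eef_pos: [0.6352, -0.0233, 0.024]
eef_rot: [-0.058, 0.998, 0.0, -0.0]
force: [0.6, 0.4, -4.3]
gripper_width: 0.532
gripper_force: 53.1
```

>>> move_arm:
  series: [0, 0, 0, 0, 0.7, 0, 0, 0, 0, 0.7, 0, 0, 0, 0, 0.7, 0, 0, 0, 0, 0.7, 0, 0, -3, 0, 0.7, 0, 0, -7, 0, 0.7, 0, 0, -11.5, 0, 0.7, 4, 0, -11.5, 0, 0.7, 9, -2, -11.5, -2, 0.8, 13, -4, -11.5, -4, 1, 17, -6, -11.5, -6, 1]

```text
t: 40.9
eef_pos: [0.4714, -0.103, 0.1396]
eef_rot: [-0.111, 0.994, -0.0, 0.0]
force: [0.4, -0.8, -0.1]
gripper_width: 1.002
gripper_force: 0.0
```

```bash
python3 - <<'E'
from h import *
caps={n:viewer.capture(n) for n in("top","scene")}
x=measure("roller_a",roller(-.78),[-.2,.15],caps=caps)
y=measure("fitted_1",roller(0),[.1],caps=caps,z0=.006)
r=[(a[0],a[1],np.degrees(a[2])) for a,f in x if abs(a[0]-.428)<.06 and abs(a[1]+.126)<.05][0]
plan([loc(r,0,.13),loc(r,0,.016)])
E
```

```text
roller_a 2 x 0.4198 y -0.4009 yaw 4.9 cost 0.078
roller_a 2 x 0.6349 y -0.0224 yaw 3.6 cost 0.137
roller_a 2 x 0.4466 y 0.1303 yaw 5.5 cost 0.113
roller_a 2 x 0.5313 y -0.3909 yaw 3.7 cost 0.080
roller_a 1 x 0.4891 y -0.4360 yaw -35.5 cost 0.837
fitted_1 1 x 0.4211 y -0.4136 yaw 28.0 cost 0.629
fitted_1 1 x 0.5330 y -0.3933 yaw 11.2 cost 0.668Traceback (most recent call last):
  File "<stdin>", line 5, in <module>
IndexError: list index out of range
```

```bash
python3 - <<'E'
from h import *
c=viewer.capture("scene")
for m in viewer.mark_of("scene","roller_a"): print(round(m["score"],2),np.round(px2w(c,m["xy"],0),3))
r=(.4278,-.1259,14.4)
plan([loc(r,0,.13),loc(r,0,.016)])
E
```

```text
0.97 [ 0.423 -0.12   0.   ]
0.9 [ 0.429 -0.403  0.   ]
0.85 [0.449 0.133 0.   ]
0.7 [ 0.526 -0.39   0.   ]
0.66 [ 0.635 -0.017  0.   ]
t 41.3 tcp [ 0.4748 -0.1022  0.1395] yaw 12.7 w 1.00
[ 5.11 -1.28  0.95] spin -1.7
[ 5.12 -1.28 12.35] spin -1.7
```

>>> move_arm:
  series: [3, -0.8, 0.5, -1.7, 1, 5.1, -1.3, 0.9, -1.7, 1, 5.1, -1.3, 0.9, -1.7, 1, 5.1, -1.3, 4.5, -1.7, 1, 5.1, -1.3, 8.5, -1.7, 1, 5.1, -1.3, 12.3, -1.7, 1, 5.1, -1.3, 12.3, -1.7, 1, 5.1, -1.3, 12.3, -1.7, 0.3, 5.1, -1.3, 12.3, -1.7, 0.3, 5.1, -1.3, 12.3, -1.7, 0.3, 5.1, -1.3, 12.3, -1.7, 0.3, 5.1, -1.3, 12.3, -1.7, 0.3, 5.1, -1.3, 12.3, -1.7, 0.3]

```text
t: 42.6
eef_pos: [0.4286, -0.1263, 0.0183]
eef_rot: [-0.125, 0.992, -0.0, 0.002]
force: [0.7, 2.4, 4.8]
gripper_width: 0.531
gripper_force: 52.7
```

>>> move_arm:
  series: [0, 0, -2, 0, 0.3, 0, 0, -5, 0, 0.3, 0, 0, -8.5, 0, 0.3, 0, 0, -12, 0, 0.3, 0, 0, -12, 0, 0.3]

```text
t: 43.1
eef_pos: [0.43, -0.1275, 0.1413]
eef_rot: [-0.125, 0.992, -0.002, 0.005]
force: [1.8, -0.8, -5.3]
gripper_width: 0.532
gripper_force: 53.4
```

```bash
python3 - <<'E'
from h import *
R=(.6298,.0208,6.6)
plan([loc(R,0,.14,.044)])
E
```

```text
t 43.1 tcp [ 0.43   -0.1275  0.1413] yaw 14.3 w 0.53
[-23.61  13.79   0.26] spin 7.7
```

>>> move_arm:
  series: [-4, 2.3, 0, 2, 0.3, -8, 4.7, 0, 4, 0.3, -12, 7, 0, 6, 0.3, -16, 9.3, 0, 7.7, 0.3, -19.5, 11.4, 0, 7.7, 0.3, -22, 12.8, 0, 7.7, 0.3, -23.6, 13.8, 0.2, 7.7, 0.3, -23.6, 13.8, 0.2, 7.7, 0.3, -23.6, 13.8, 0.2, 7.7, 0.3, -23.6, 13.8, 4, 7.7, 0.3, -23.6, 13.8, 8, 7.7, 0.3, -23.6, 13.8, 8, 7.7, 0.3, -23.6, 13.8, 8, 7.7, 0.3]

```text
t: 44.4
eef_pos: [0.6189, 0.0649, 0.0558]
eef_rot: [-0.057, 0.998, -0.0, -0.002]
force: [-0.5, 0.3, -4.3]
gripper_width: 0.531
gripper_force: 53.5
```

```bash
python3 - <<'E'
from h import *
R=(.6298,.0208,6.6)
plan([loc(R,0,.04,.044),loc(R,0,.0245,.044)])
E
```

```text
t 44.4 tcp [0.6189 0.0649 0.0558] yaw 6.6 w 0.53
[-0.58 -0.1   1.58] spin -0.0
[-0.59 -0.1   3.13] spin -0.0
```

>>> move_arm:
  series: [-0.4, -0.1, 0.5, 0, 0.3, -0.4, -0.1, 1.5, 0, 0.3, -0.4, -0.1, 1.5, 0, 0.3, -0.4, -0.1, 1.5, 0, 0.3, -0.4, -0.1, 1.5, 0, 0.3]

```text
t: 44.9
eef_pos: [0.6252, 0.0653, 0.0417]
eef_rot: [-0.058, 0.998, 0.0, 0.0]
force: [0.2, -0.4, -5.1]
gripper_width: 0.535
gripper_force: 53.6
```

```bash
python3 - <<'E'
from h import *
R=(.6298,.0208,6.6)
plan([loc(R,0,.0245,.044)])
E
```

```text
t 44.9 tcp [0.6252 0.0653 0.0417] yaw 6.6 w 0.53
[ 0.05 -0.07  1.72] spin 0.0
```

>>> move_arm:
  series: [0, -0.1, 0.5, 0, 0.3, 0, -0.1, 1, 0, 0.3, 0, -0.1, 1.7, 0, 0.3, 0, -0.1, 1.7, 0, 0.3, 0, -0.1, 1.7, 0, 0.3]

```text
t: 45.4
eef_pos: [0.6251, 0.0642, 0.0242]
eef_rot: [-0.058, 0.998, -0.0, 0.0]
force: [-0.4, -0.4, -1.1]
gripper_width: 0.532
gripper_force: 54.4
```

Seated. Release, retreat clear of roller 2, then measure it.

>>> move_arm:
  series: [0, 0, 0, 0, 0.7, 0, 0, 0, 0, 0.7, 0, 0, 0, 0, 0.7, 0, 0, 0, 0, 0.7, 0, 0, -3, 0, 0.7, 0, 0, -7, 0, 0.7, 0, 0, -11.5, 0, 0.7, 4, -1, -11.5, 0, 0.7, 9, -3, -11.5, 0, 0.8, 13, -5, -11.5, 0, 1, 17, -7, -11.5, 0, 1, 20, -8, -11.5, 0, 1]

```text
t: 46.6
eef_pos: [0.4328, -0.0394, 0.1393]
eef_rot: [-0.057, 0.998, -0.0, -0.0]
force: [0.7, -0.9, -0.3]
gripper_width: 0.999
gripper_force: 0.0
```

```bash
python3 - <<'E'
from h import *
caps={n:viewer.capture(n) for n in("top","scene")}
x=measure("roller_a",roller(-.78),[-.2,.15],caps=caps)
x+=measure("roller_a",roller(0),[-.2,.15],caps=caps,near=[(.4474,.13)])
r=(.4474,.13,8.5)
plan([loc(r,0,.13),loc(r,0,.016)])
E
```

```text
roller_a 2 x 0.4459 y 0.1288 yaw 7.8 cost 0.278
roller_a 2 x 0.6259 y 0.0629 yaw 7.0 cost 0.114
roller_a 2 x 0.5313 y -0.3909 yaw 2.9 cost 0.090
roller_a 2 x 0.4203 y -0.4004 yaw 5.4 cost 0.084
roller_a 2 x 0.6345 y -0.0233 yaw 7.0 cost 0.104
roller_a 2 x 0.4459 y 0.1290 yaw 5.9 cost 0.283
t 46.9 tcp [ 0.4373 -0.0381  0.1398] yaw 6.6 w 1.00
[-2.94 16.58  0.98] spin -1.9
[-2.91 16.58 12.38] spin -1.9
```

>>> move_arm:
  series: [-1, 4, 0, -1, 1, -1.5, 8, 0, -1.9, 1, -2.2, 12, 0.5, -1.9, 1, -2.8, 16.6, 0.9, -1.9, 1, -2.8, 16.6, 0.9, -1.9, 1, -2.8, 16.6, 0.9, -1.9, 1, -2.8, 16.6, 4.5, -1.9, 1, -2.8, 16.6, 8.5, -1.9, 1, -2.8, 16.6, 12.3, -1.9, 1, -2.8, 16.6, 12.3, -1.9, 1, -2.8, 16.6, 12.3, -1.9, 0.3, -2.8, 16.6, 12.3, -1.9, 0.3, -2.8, 16.6, 12.3, -1.9, 0.3, -2.8, 16.6, 12.3, -1.9, 0.3, -2.8, 16.6, 12.3, -1.9, 0.3, -2.8, 16.6, 12.3, -1.9, 0.3]

```text
t: 48.5
eef_pos: [0.4466, 0.1308, 0.0185]
eef_rot: [-0.074, 0.997, 0.001, 0.002]
force: [-0.5, 0.1, 6.0]
gripper_width: 0.529
gripper_force: 52.8
```

>>> move_arm:
  series: [0, 0, -2, 0, 0.3, 0, 0, -5, 0, 0.3, 0, 0, -8.5, 0, 0.3, 0, 0, -12, 0, 0.3, 0, 0, -12, 0, 0.3]

```text
t: 49.0
eef_pos: [0.4479, 0.1308, 0.1413]
eef_rot: [-0.074, 0.997, 0.001, 0.005]
force: [1.8, 0.7, -4.2]
gripper_width: 0.529
gripper_force: 53.5
```

```bash
python3 - <<'E'
from h import *
R=(.6298,.0208,6.6)
plan([loc(R,0,.14,.132)])
E
```

```text
t 49.0 tcp [0.4479 0.1308 0.1413] yaw 8.5 w 0.53
[-16.8   -0.38   0.3 ] spin 1.9
```

>>> move_arm:
  series: [-4, -0.1, 0, 1, 0.3, -8, -0.2, 0, 1.9, 0.3, -12, -0.3, 0, 1.9, 0.3, -15.5, -0.4, 0, 1.9, 0.3, -17.1, -0.4, 0, 1.9, 0.3, -17.1, -0.4, 0.2, 1.9, 0.3, -17.1, -0.4, 0.2, 1.9, 0.3, -17.1, -0.4, 4, 1.9, 0.3, -17.1, -0.4, 8, 1.9, 0.3, -17.1, -0.4, 8.5, 1.9, 0.3, -17.1, -0.4, 8.5, 1.9, 0.3, -17.1, -0.4, 8.5, 1.9, 0.3]

```text
t: 50.2
eef_pos: [0.6148, 0.1515, 0.0531]
eef_rot: [-0.058, 0.998, 0.0, 0.001]
force: [0.3, 0.5, -3.4]
gripper_width: 0.529
gripper_force: 53.2
```

```bash
python3 - <<'E'
from h import *
R=(.6298,.0208,6.6)
plan([loc(R,0,.04,.132),loc(R,0,.0245,.132)])
E
```

```text
t 50.2 tcp [0.6148 0.1515 0.0531] yaw 6.6 w 0.53
[0.01 0.05 1.31] spin 0.0
[0.01 0.05 2.86] spin 0.0
```

>>> move_arm:
  series: [0, 0, 0.6, 0, 0.3, 0, 0, 1.2, 0, 0.3, 0, 0, 1.7, 0, 0.3, 0, 0, 2.2, 0, 0.3, 0, 0, 2.8, 0, 0.3, 0, 0, 2.8, 0, 0.3, 0, 0, 2.8, 0, 0.3]

```text
t: 50.9
eef_pos: [0.614, 0.1511, 0.0245]
eef_rot: [-0.058, 0.998, -0.0, 0.0]
force: [-3.2, -1.5, 4.8]
gripper_width: 0.528
gripper_force: 54.8
```

>>> move_arm:
  series: [0, 0, 0, 0, 0.7, 0, 0, 0, 0, 0.7, 0, 0, 0, 0, 0.7, 0, 0, 0, 0, 0.7, 0, 0, -3, 0, 0.7, 0, 0, -7, 0, 0.7, 0, 0, -11.5, 0, 0.7, 4, 0, -13, 0, 0.7, 9, 0, -14, 0, 0.8, 14, 0, -15, 0, 1, 19, 0, -16, 0, 1, 24, 0, -16, 0, 1, 26, 0, -16, 0, 1]

```text
t: 52.2
eef_pos: [0.351, 0.1201, 0.1831]
eef_rot: [-0.058, 0.998, -0.0, -0.001]
force: [0.5, 0.7, -0.8]
gripper_width: 0.999
gripper_force: 0.0
```

```bash
python3 - <<'E'
from h import *
caps={n:viewer.capture(n) for n in("top","scene")}
x=measure("roller_a",roller(-.78),[0,.15],caps=caps)
R=(.6298,.0208,6.6)
for k in(-1.5,-.5,.5,1.5): print(np.round(loc(R,0,.006,k*.088),4))
im=caps["top"]["color"][190:400,230:550]; im2=caps["scene"]["color"][180:470,230:490]
a=cv2.resize(im,(640,420)); cv2.imwrite("pics/fin.png",a[:,:,::-1]); cv2.imwrite("pics/fin2.png",cv2.resize(im2,None,fx=2,fy=2)[:,:,::-1])
E
```

```text
roller_a 2 x 0.6257 y 0.0630 yaw 6.2 cost 0.123
roller_a 2 x 0.6160 y 0.1507 yaw 6.5 cost 0.149
roller_a 1 x 0.6493 y 0.0202 yaw 10.8 cost 0.879
roller_a 2 x 0.5316 y -0.3918 yaw 3.3 cost 0.105
roller_a 2 x 0.6347 y -0.0233 yaw 7.7 cost 0.116
roller_a 2 x 0.4205 y -0.3999 yaw 4.0 cost 0.089
[ 6.450e-01 -1.103e-01  6.000e-03  6.600e+00]
[ 6.349e-01 -2.290e-02  6.000e-03  6.600e+00]
[6.247e-01 6.450e-02 6.000e-03 6.600e+00]
[6.146e-01 1.519e-01 6.000e-03 6.600e+00]
```

View pics/fin.png

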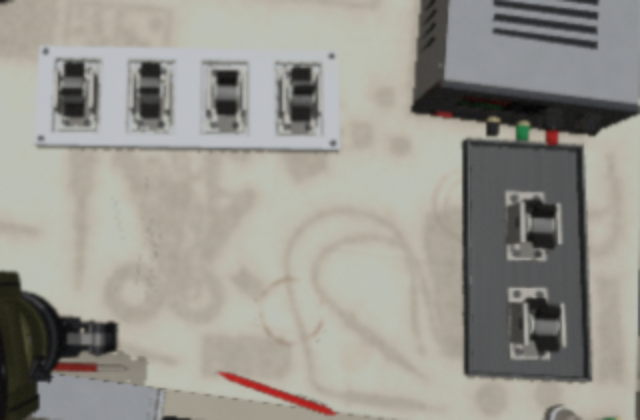

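View pics/fin2.png

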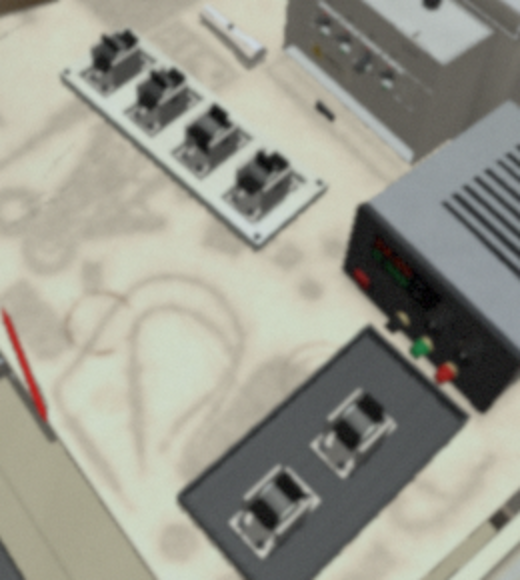

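The pictures show rollers in all four rack pockets (row at y≈95 in the first crop). Two stand upright in the tray at (535,225) and (535,325), and the bench in front of the rack is clear.

```bash
python3 -c "
from h import *
print(workorder.job_done())"
```

```text
the job is handed in; nothing more can be done
None
```

Job handed in at about 52 s: all five spares were spun; the three free-running ones stand in the three empty rack pockets, and the two binding ones stand upright in the reject tray.

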